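# Roll the column tube into its V-block

### The arm

A 6-joint arm with a two-finger parallel gripper is mounted at the origin on a cart in front of the work surface, level with it; the furniture and walls round the work are solid. World frame = base frame: x ahead of the robot, y to its left, z up, the work surface at z = 0. Lengths are in mm, angles in rad, forces in N, time in s.
With the tool pointing down it reaches from about 350 to 775 mm from the base axis. Payload 7.3 kg.
Tool frame: the origin (TCP) lies at the very end of the fingers, on their centre line; the grasp point (between the pads) lies bot.grasp_offset behind it (bot.grasp_offset is the distance from the TCP to the grasp point, in mm); z points along the fingers, y is the line along which they close (so a half turn about z gives the same grasp; the last joint's range is limited). The gripper opens to 92 mm and grips with 3 to 60 N. Pads are 19 mm wide; open, the fingers measure 130 mm over their backs; the gripper's body (75 mm by 190 mm) begins 47 mm behind the grasp point.
Start: joints at [-1.367, 0.342, 1.524, -0, 1.275, -0.146], TCP at [179.946, -493.218, 226.741] pointing down, gripper open.
Joint ranges: [-2.53, 2.53], [-0.77, 2.02], [0.04, 2.7], [-1, 4.14], [0.28, 2.66], [-3.11, 3.11]. Speed limits (rad/s): [2.57, 2.57, 3.14, 3.14, 3.14, 3.14].

### API

Orientations are given as [roll, pitch, yaw] about the fixed x, y, z axes, in that order (R = Rz(yaw) Ry(pitch) Rx(roll)).
In Python, from plant import bot gives the robot as it stands. The module is installed in compiled form; this text tells all that it offers.
- The arm moves only by the shell command python3 -m handwheel 'ROWS'. ROWS is JSON, a list of rows, each an object of numbers: "claw": the finger opening in mm, from 0 to 91.8; "dx", "dy", "dz": the shift along the tool's x, y, z in mm; "rx", "ry", "rz": the turn, a rotation vector about the tool's x, y, z in rad. A call has 1 to 10 rows; each row shifts and turns the commanded pose from where the row before left it, along the tool's axes as they then stand; what a row does not reach is not made up. A row lasts 1/10 s, in which the tool goes at most 50 mm and 8.59 degrees, less where a joint would pass 70% of its speed; a pose out of reach is approached as far as the arm can. A call is refused whole if a number of a shift passes 50 or a number of a turn 0.15, either way. A call with a gripper value outside its range is refused whole. The fingers move at their own pace and stop on an object; the grip force is fixed at half the most. Time passes only in rows, so rows that do not move let the fingers close. It gives the time, the measured TCP pose, the force and the opening at its end, in the units of the state.
- bot.get_obs(): the state, without advancing time (a new reading comes with each control period).
- bot.capture(name): name is "side" or "top"; returns a dict with "frame" (400x640x3 uint8, red, green, blue), "camera_matrix" (3x3 intrinsics, pixels), "view" (4x4, takes a point from world to camera coordinates). Camera axes: x right, y down, z forward; pixel columns grow to the right and rows downward; lengths in mm; the calibration is good to about 2 mm. A picture is of the moment at which its call begins. There is no depth.
- bot.close_job(): hands the job in, once; it reports no verdict.
The state is a dict: "time": time; "joint_positions": joint angles; "dq": joint speeds; "tau": joint torques, N m; "tool_pos": TCP position; "tcp_rot": TCP orientation; "contact_force": force on the tool from outside, world axes, zero at the start; "moment": the same for the moment, N m; "grip_width": finger opening in mm.
Only numpy, scipy, OpenCV 4.12 (cv2) and the standard library are available. Lean on these libraries where they do the work, as an engineer would, in place of code of your own. Each camera call takes 0.05 s, during which the arm holds its last target. There are 200 camera calls.

### The job

Roll the steel column tube along the bench, pushing it by its side with the fingertips, up the ramp of the V-block until it drops into the groove and lies still there, sticking out on both sides of the block. Only push it: do not pick it up or carry it. Leave the beaker, the bottle and the conical flask where they stand.

Things in the scene. Friction and masses are not known exactly. Their poses are not given: they have to be found in the camera images.
- column: Plain steel tube, a polished round bar 32 mm in diameter, 150 mm long (170 over the smaller end fittings), 0.3 kg, loose. Origin mid-length on its axis, 16 mm above the bench at the start; y runs along the bar, x and z turn as it rolls. It starts 0.16 to 0.23 m before the groove, within 0.2 rad of parallel and 20 mm of opposite. Let go at 0.1 m/s it rolls on some cm, then stops.
- v_block: Dark bare steel V-block, fixed, 124 mm long (x), 100 wide (y), 32 high, open at both sides. Origin on the bench under the groove, mid-width; y along the groove, x from ramp to back jaw (rolling direction, about world +y). The ramp starts at x = -88 mm (1 mm high) and rises 10 degrees to the crest. Flanks: front 35, back 55 degrees, meeting at x = 0, 1.5 mm high; back jaw x = 22 to 36 mm.
- v_block_crest (a point): Top of the V-block's ramp, mid-width: the edge over which the tube drops by itself into the groove; x = -18 mm in the block, 13 mm above the bench. Axes as the block's.
- v_block_seat (a point): Where the middle of the tube's axis lies when it is seated in the groove at mid-width: x = -4 mm in the block, 24 mm above the bench. Axes as the block's.
- beaker_center (a point): Small glass beaker, 48 mm wide, 58 mm high, loose, about 15 cm to the robot's side of the V-block; point at its centre half-way up. Leave alone.
- vial_center (a point): Small amber reagent bottle with a screw cap, 44 mm wide, 89 mm high, loose, on the far side of the work; point at its centre half-way up. Leave alone.
- flask_center (a point): Conical glass flask, 62 mm wide at the foot, 102 mm high, loose, on the far side of the work; point at its centre half-way up. Leave alone.
Not all that is in view belongs to the job. There is more than one size of the v_block; the job needs the larger.

How it is judged:
By the outcome, as a careful person would: the job done as asked, in the order asked, and still so for the second after the job is handed in, with the robot touching nothing.
It also fails if it takes over 38 s, if anything falls off the work surface, if the arm or the gripper's body presses on something with over 40 N, if the wrist force passes 120 N, or if a joint passes its speed limit or range.

## Working session

There is one attempt and no reset: what is moved stays moved. The work goes in short steps, Python scripts to look and compute and a shell command to move; the robot and the scene stay as the last step left them, time stands still between calls to the robot, and variables do not carry over. Pictures are saved under pics/ and viewed, on a budget of 10 in all, crops included, one or two more only if the job needs it, and the job is handed in when it is done.

```bash
mkdir -p pics
cat > h.py <<'E'
import numpy as np, cv2
from plant import bot
def snap(cam,name,crop=None,s=1):
    c=bot.capture(cam); np.savez('pics/'+name+'.npz',**c)
    save(c,name,crop,s); return c
def save(c,name,crop=None,s=1):
    f=c['frame'][...,::-1]
    if crop: f=f[crop[1]:crop[3],crop[0]:crop[2]]
    cv2.imwrite('pics/'+name+'.png',cv2.resize(f,None,fx=s,fy=s,interpolation=cv2.INTER_CUBIC))
def px2w(c,u,v,z):
    K,V=c['camera_matrix'],c['view']; R,t=V[:3,:3],V[:3,3]
    d=R.T@np.linalg.solve(K,[u,v,1.]); o=-R.T@t
    return (o+d*(z-o[2])/d[2]).round(1)
def w2px(c,p):
    q=c['camera_matrix']@(c['view'][:3,:3]@np.array(p)+c['view'][:3,3]); return (q[:2]/q[2]).round(1)
E
python3 - <<'E'
from h import *
for n in('top','side'):
    c=snap(n,n+'0',s=1.25); print(n,(-c['view'][:3,:3].T@c['view'][:3,3]).round())
o=bot.get_obs();print(o['time'],o['tool_pos'],o['tcp_rot'],o['grip_width'],bot.grasp_offset)
E
```

```text
top [526. 219. 925.]
side [340. 941. 658.]
0.1 [ 179.8630076  -492.82994381  226.12213074] [-3.14021435e+00 -1.48049913e-04  3.49841765e-01] 91.73134710767506 18.8
```

View pics/top0.png

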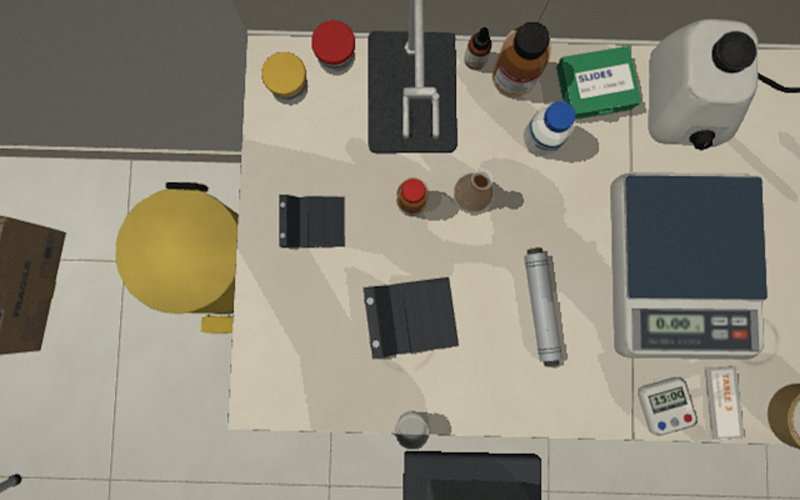

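View pics/side0.png

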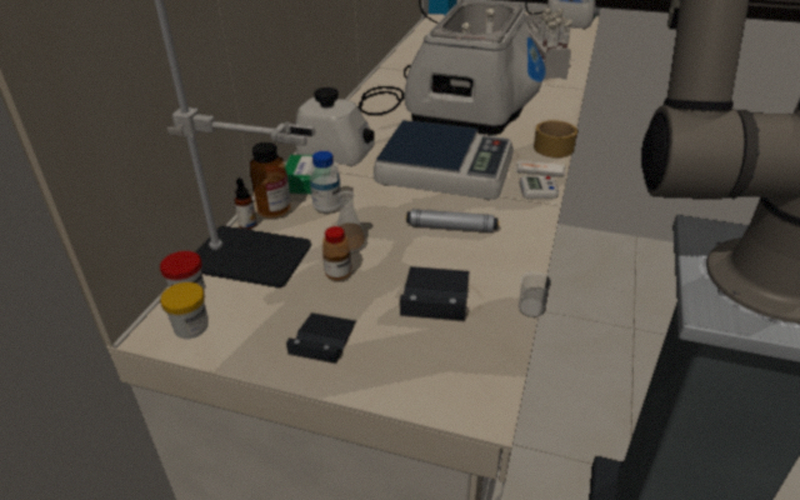

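The top view shows two V-blocks: a small one at about (312,222) and a larger one at about (411,318). The larger is beside the beaker (412,428) and opposite the tube (543,306), so it should be the target. The bottle is at (412,195) and the flask at (474,190). I'll confirm in one enlarged crop.

Run:
```python
from h import *
c=dict(np.load('pics/top0.npz')); save(c,'crop0',(215,145,475,360),3)
for n,p in dict(s1=(281,196),s2=(343,197),s3=(343,247),s4=(281,247),L1=(365,290),L2=(450,279),L3=(458,347),L4=(374,357)).items(): print(n,px2w(c,p[0]/1.25,p[1]/1.25,10))
```

```text
s1 [695.  384.6  10. ]
s2 [695.9 295.   10. ]
s3 [623.2 292.6  10. ]
s4 [620.9 381.5  10. ]
L1 [562.4 259.2  10. ]
L2 [581.2 138.2  10. ]
L3 [485.2 125.3  10. ]
L4 [468.2 243.6  10. ]
```

View pics/crop0.png

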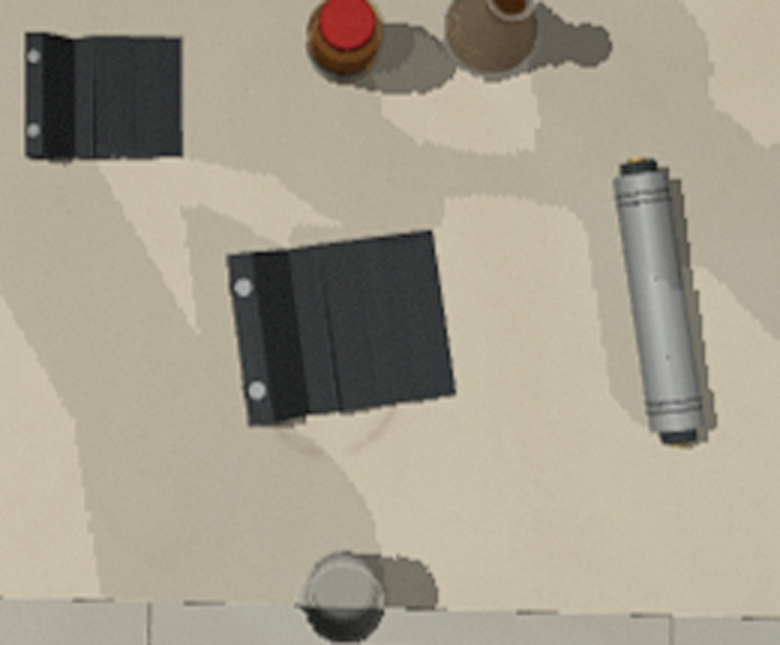

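Confirmed: in the crop the large block's ramp foot runs (432,231)–(455,394) and its crest (322,248)–(340,411). Its length of about 122 mm matches the 124 given, while the other block is only about 90 mm long. The tube's body ends are at (641,174) and (677,410).

Run:
```python
from h import *
c=dict(np.load('pics/top0.npz')); P=lambda u,v,z: px2w(c,u/3+215,v/3+145,z)
r1,r2=P(432,231,1),P(455,394,1); j1,j2=P(228,256,32),P(249,426,32); k1,k2=P(322,249,13),P(340,411,13)
t1,t2=P(641,174,16),P(677,411,16)
print(r1,r2,j1,j2,k1,k2,t1,t2)
a=(r1+r2)/2;b=(j1+j2)/2;x=(b-a)[:2];print('len',np.linalg.norm(x),'wid',np.linalg.norm((r1-r2)),np.linalg.norm(j1-j2))
x/=np.linalg.norm(x);print('dir',np.degrees(np.arctan2(x[1],x[0])),'width dir',[np.degrees(np.arctan2(*(p-q)[[1,0]])) for p,q in((r1,r2),(j1,j2),(k1,k2))])
w=(r1-r2)[:2]+(j1-j2)[:2]+(k1-k2)[:2]; w/=np.linalg.norm(w); x=np.array([-w[1],w[0]]);print('ang',np.degrees(np.arctan2(x[1],x[0])))
g=(a[:2]+x*88+b[:2]-x*36)/2;print('origin',g)
l=np.array([x[1],-x[0]])
for p in(t1,t2,(t1+t2)/2): print('tube in block: x',(p[:2]-g)@x,'lat(+worldx)',(p[:2]-g)@l,p)
print('tubelen',np.linalg.norm(t1-t2))
print('vial',px2w(c,(412)/1.25,195/1.25,45),'flask',px2w(c,474/1.25,192/1.25,30),'beaker',px2w(c,412/1.25,428/1.25,29))
```

```text
[583.9 139.3   1. ] [487.1 123.9   1. ] [564.4 260.   32. ] [467.2 245.   32. ] [570.8 205.3  13. ] [476.  192.5  13. ] [620.   17.1  16. ] [481.2  -4.6  16. ]
len 122.49448967198482 wid 98.01734540375999 98.35059735456618
dir 99.25470185159841 width dir [np.float64(9.039482803355128), np.float64(8.772737297529417), np.float64(7.689634902745269)]
ang 98.50748095415344
origin [521.80359788 217.76391045]
tube in block: x -212.98294897780613 lat(+worldx) 67.42997695063487 [620.   17.1  16. ]
tube in block: x -213.91030447408917 lat(+worldx) -73.05301138526121 [481.2  -4.6  16. ]
tube in block: x -213.44662672594765 lat(+worldx) -2.8115172173131455 [550.6    6.25  16.  ]
tubelen 140.48604912944205
vial [694.7 196.2  45. ] flask [704.2 108.2  30. ] beaker [374.6 188.4  29. ]
```

Run:
```python
from h import *
c=dict(np.load('pics/top0.npz')); s=dict(np.load('pics/side0.npz'))
def tri(a,b):
    best=min(((np.linalg.norm(px2w(c,*np.array(a)/1.25,z)-px2w(s,*np.array(b)/1.25,z)),z) for z in range(0,150,2))); return best,px2w(c,*np.array(a)/1.25,best[1])
print('balance corners',tri((617,352),(500,180)),tri((613,180),(380,158)))
g=np.array([521.8,217.8]);th=np.radians(98.6);x=np.array([np.cos(th),np.sin(th)]);l=np.array([x[1],-x[0]])
o=bot.get_obs();p=o['tool_pos']
T=g+x*(-251)+l*(-4);D=T-p[:2];print('target',T,'rz',-(th-o['tcp_rot'][2]),'dx',D@x,'dy',D@l,'dz',p[2]-10)
```

```text
balance corners ((np.float64(11.299999999999988), 60), array([486.3, -82.2,  60. ])) ((np.float64(8.039900496896712), 76), array([716.3, -73. ,  76. ]))
target [555.37834568 -30.97599302] rz -1.371052877027445 dx 400.5082259066252 dy 440.35667586191875 dz 216.1221307413749
```

```bash
python3 -m handwheel '[{"rz":-0.137},{"rz":-0.137},{"rz":-0.137},{"rz":-0.137},{"rz":-0.137},{"rz":-0.137},{"rz":-0.137},{"rz":-0.137},{"rz":-0.137},{"rz":-0.137}]'; python3 -m handwheel '[{"dx":31,"dy":34},{"dx":31,"dy":34},{"dx":31,"dy":34},{"dx":31,"dy":34},{"dx":31,"dy":34},{"dx":31,"dy":34},{"dx":31,"dy":34},{"dx":31,"dy":34},{"dx":31,"dy":34},{"dx":31,"dy":34}]'; python3 -m handwheel '[{"dx":31,"dy":34},{"dx":31,"dy":34},{"dx":31,"dy":32},{"dz":40},{"dz":40},{"dz":40},{}]'
python3 - <<'E'
from h import *
c=snap('top','top1',(190,130,510,360),2.5)
g=np.array([521.8,217.8]);th=np.radians(98.6);x=np.array([np.cos(th),np.sin(th)]);l=np.array([x[1],-x[0]])
o=bot.get_obs();d=o['tool_pos'][:2]-g;print(o['time'],o['tool_pos'],o['tcp_rot'],d@x,d@l)
E
```

```text
0.15 [ 179.87670311 -492.9108006   226.21277671] [-3.14044656e+00 -1.47781866e-04  3.49810737e-01] -651.590221538667 -444.35522528064683invalid input at $[0]: expected keys claw, dx, dy, dz, rx, ry, rz
invalid input at $[0]: expected keys claw, dx, dy, dz, rx, ry, rz
invalid input at $[0]: expected keys claw, dx, dy, dz, rx, ry, rz
```

View pics/top1.png

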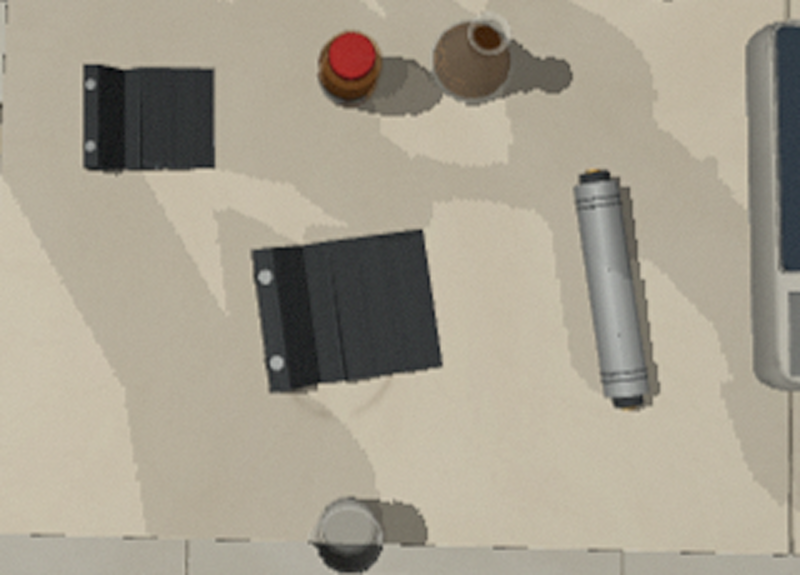

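The moves were refused because every row needs all seven keys, so the picture shows the scene unchanged. I'll retype the rows in full.

```bash
python3 -m handwheel '[{"claw":91.8,"dx":0,"dy":0,"dz":0,"rx":0,"ry":0,"rz":-0.137},{"claw":91.8,"dx":0,"dy":0,"dz":0,"rx":0,"ry":0,"rz":-0.137},{"claw":91.8,"dx":0,"dy":0,"dz":0,"rx":0,"ry":0,"rz":-0.137},{"claw":91.8,"dx":0,"dy":0,"dz":0,"rx":0,"ry":0,"rz":-0.137},{"claw":91.8,"dx":0,"dy":0,"dz":0,"rx":0,"ry":0,"rz":-0.137},{"claw":91.8,"dx":0,"dy":0,"dz":0,"rx":0,"ry":0,"rz":-0.137},{"claw":91.8,"dx":0,"dy":0,"dz":0,"rx":0,"ry":0,"rz":-0.137},{"claw":91.8,"dx":0,"dy":0,"dz":0,"rx":0,"ry":0,"rz":-0.137},{"claw":91.8,"dx":0,"dy":0,"dz":0,"rx":0,"ry":0,"rz":-0.137},{"claw":91.8,"dx":0,"dy":0,"dz":0,"rx":0,"ry":0,"rz":-0.137}]' && python3 -m handwheel '[{"claw":91.8,"dx":31,"dy":34,"dz":0,"rx":0,"ry":0,"rz":0},{"claw":91.8,"dx":31,"dy":34,"dz":0,"rx":0,"ry":0,"rz":0},{"claw":91.8,"dx":31,"dy":34,"dz":0,"rx":0,"ry":0,"rz":0},{"claw":91.8,"dx":31,"dy":34,"dz":0,"rx":0,"ry":0,"rz":0},{"claw":91.8,"dx":31,"dy":34,"dz":0,"rx":0,"ry":0,"rz":0},{"claw":91.8,"dx":31,"dy":34,"dz":0,"rx":0,"ry":0,"rz":0},{"claw":91.8,"dx":31,"dy":34,"dz":0,"rx":0,"ry":0,"rz":0},{"claw":91.8,"dx":31,"dy":34,"dz":0,"rx":0,"ry":0,"rz":0}]'
python3 - <<'E'
from h import *
g=np.array([521.8,217.8]);th=np.radians(98.6);x=np.array([np.cos(th),np.sin(th)]);l=np.array([x[1],-x[0]])
o=bot.get_obs();d=o['tool_pos'][:2]-g;print(o['time'],o['tool_pos'],o['tcp_rot'],d@x,d@l)
E
```

```text
time: 1.15
tool_pos: [179.9, -493.0, 226.4]
tcp_rot: [-3.142, -0.001, 1.725]
contact_force: [0.6, 0.4, -0.1]
grip_width: 91.5
time: 1.95
tool_pos: [412.9, -205.9, 226.7]
tcp_rot: [-3.142, 0.0, 1.72]
contact_force: [-0.3, -1.2, 0.2]
grip_width: 91.8
1.95 [ 412.90951101 -205.86410564  226.68500374] [-3.14158103e+00  9.21059099e-05  1.71966274e+00] -402.61761120335353 -171.01892336376307
```

```bash
python3 -m handwheel '[{"claw":91.8,"dx":31,"dy":33.4,"dz":0,"rx":0,"ry":0,"rz":0},{"claw":91.8,"dx":31,"dy":33.4,"dz":0,"rx":0,"ry":0,"rz":0},{"claw":91.8,"dx":31,"dy":33.4,"dz":0,"rx":0,"ry":0,"rz":0},{"claw":91.8,"dx":31,"dy":33.4,"dz":0,"rx":0,"ry":0,"rz":0},{"claw":91.8,"dx":31,"dy":33.4,"dz":0,"rx":0,"ry":0,"rz":0},{"claw":91.8,"dx":0,"dy":0,"dz":40,"rx":0,"ry":0,"rz":0},{"claw":91.8,"dx":0,"dy":0,"dz":40,"rx":0,"ry":0,"rz":0},{"claw":91.8,"dx":0,"dy":0,"dz":40,"rx":0,"ry":0,"rz":0},{"claw":91.8,"dx":0,"dy":0,"dz":40,"rx":0,"ry":0,"rz":0},{"claw":91.8,"dx":0,"dy":0,"dz":0,"rx":0,"ry":0,"rz":0}]'
python3 - <<'E'
from h import *
g=np.array([521.8,217.8]);th=np.radians(98.6);x=np.array([np.cos(th),np.sin(th)]);l=np.array([x[1],-x[0]])
o=bot.get_obs();d=o['tool_pos'][:2]-g;print(o['time'],o['tool_pos'],o['tcp_rot'],d@x,d@l)
snap('side','side2',(250,90,450,270),4)
E
```

```text
time: 2.95
tool_pos: [550.4, -28.8, 61.7]
tcp_rot: [-3.131, -0.004, 1.72]
contact_force: [-0.7, -0.3, 0.0]
grip_width: 91.8
2.95 [550.36392338 -28.75308886  61.66780903] [-3.13097648 -0.00362139  1.7198763 ] -248.05225597119477 -8.6256393141228
```

View pics/side2.png

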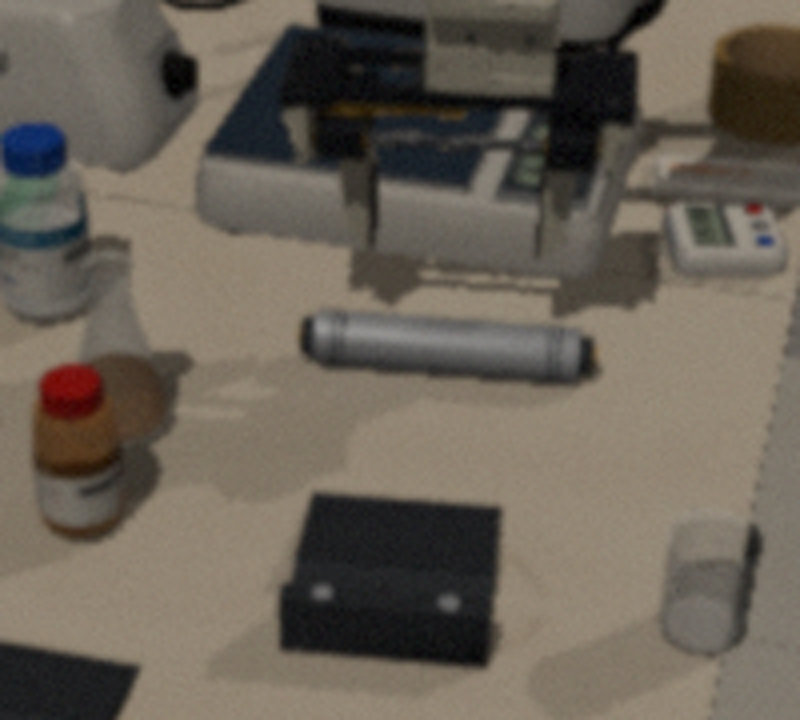

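The fingers straddle the tube's middle from behind, at (360,…) and (550,…), with the tube spanning 302–600 and clearance on both sides. I'll descend now.

```bash
python3 -m handwheel '[{"claw":91.8,"dx":0,"dy":1,"dz":20,"rx":0,"ry":0,"rz":0},{"claw":91.8,"dx":0,"dy":1,"dz":15,"rx":0,"ry":0,"rz":0},{"claw":91.8,"dx":0,"dy":1,"dz":14,"rx":0,"ry":0,"rz":0},{"claw":91.8,"dx":0,"dy":0,"dz":0,"rx":0,"ry":0,"rz":0},{"claw":91.8,"dx":0,"dy":0,"dz":0,"rx":0,"ry":0,"rz":0}]'
python3 - <<'E'
from h import *
g=np.array([521.8,217.8]);th=np.radians(98.6);x=np.array([np.cos(th),np.sin(th)]);l=np.array([x[1],-x[0]])
o=bot.get_obs();d=o['tool_pos'][:2]-g;print(o['time'],o['tool_pos'],o['tcp_rot'],d@x,d@l,o['contact_force'])
E
```

```text
time: 3.5
tool_pos: [558.0, -29.2, 18.8]
tcp_rot: [3.14, 0.001, 1.72]
contact_force: [-0.4, -0.5, 0.4]
grip_width: 91.8
3.5 [557.95507204 -29.22953598  18.8196022 ] [3.14017941e+00 5.73009199e-04 1.71977628e+00] -249.65849111983175 -1.1910883188223664 [-0.36477742 -0.5456874   0.36081914]
```

```bash
python3 -m handwheel '[{"claw":91.8,"dx":2,"dy":-1,"dz":3,"rx":0,"ry":0,"rz":0},{"claw":91.8,"dx":3,"dy":-1,"dz":2,"rx":0,"ry":0,"rz":0},{"claw":91.8,"dx":3,"dy":0,"dz":0,"rx":0,"ry":0,"rz":0},{"claw":91.8,"dx":3,"dy":0,"dz":0,"rx":0,"ry":0,"rz":0},{"claw":91.8,"dx":4,"dy":0,"dz":0,"rx":0,"ry":0,"rz":0},{"claw":91.8,"dx":5,"dy":0,"dz":0,"rx":0,"ry":0,"rz":0},{"claw":91.8,"dx":6,"dy":0,"dz":0,"rx":0,"ry":0,"rz":0},{"claw":91.8,"dx":6,"dy":0,"dz":0,"rx":0,"ry":0,"rz":0},{"claw":91.8,"dx":6,"dy":0,"dz":0,"rx":0,"ry":0,"rz":0},{"claw":91.8,"dx":6,"dy":0,"dz":0,"rx":0,"ry":0,"rz":0}]'; python3 -m handwheel '[{"claw":91.8,"dx":6,"dy":0,"dz":0,"rx":0,"ry":0,"rz":0},{"claw":91.8,"dx":6,"dy":0,"dz":0,"rx":0,"ry":0,"rz":0},{"claw":91.8,"dx":6,"dy":0,"dz":0,"rx":0,"ry":0,"rz":0},{"claw":91.8,"dx":6,"dy":0,"dz":0,"rx":0,"ry":0,"rz":0},{"claw":91.8,"dx":6,"dy":0,"dz":0,"rx":0,"ry":0,"rz":0},{"claw":91.8,"dx":6,"dy":0,"dz":0,"rx":0,"ry":0,"rz":0},{"claw":91.8,"dx":5,"dy":0,"dz":0,"rx":0,"ry":0,"rz":0},{"claw":91.8,"dx":4,"dy":0,"dz":0,"rx":0,"ry":0,"rz":0},{"claw":91.8,"dx":3,"dy":0,"dz":0,"rx":0,"ry":0,"rz":0},{"claw":91.8,"dx":2,"dy":0,"dz":0,"rx":0,"ry":0,"rz":0}]'
python3 - <<'E'
from h import *
g=np.array([521.8,217.8]);th=np.radians(98.6);x=np.array([np.cos(th),np.sin(th)]);l=np.array([x[1],-x[0]])
o=bot.get_obs();d=o['tool_pos'][:2]-g;print(o['time'],o['tool_pos'],o['tcp_rot'],d@x,d@l,o['contact_force'])
snap('top','top3',(215,145,475,360),3)
E
```

```text
time: 4.5
tool_pos: [548.6, 14.7, 12.7]
tcp_rot: [-3.142, 0.0, 1.72]
contact_force: [0.1, -0.8, -0.1]
grip_width: 91.9
time: 5.5
tool_pos: [541.2, 63.8, 12.7]
tcp_rot: [-3.142, 0.0, 1.72]
contact_force: [-0.4, -1.3, 0.2]
grip_width: 91.9
5.5 [541.24595188  63.84309235  12.68175428] [-3.14155142e+00  8.49252328e-05  1.71993731e+00] -155.13373193805188 -3.794690058050872 [-0.35451561 -1.25899357  0.23615468]
```

View pics/top3.png

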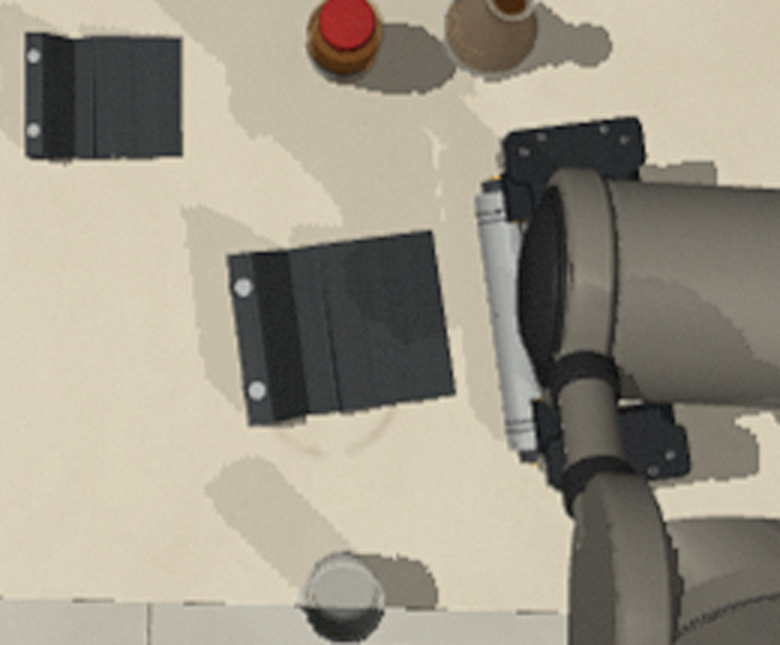

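The tube is against the fingers and parallel to the groove: ends at (492,185) and (527,457), ramp foot at about (443,312). It is opposite the block within a few mm. Next is the ramp, rising with its slope.

```bash
python3 -m handwheel '[{"claw":91.8,"dx":3,"dy":0,"dz":0,"rx":0,"ry":0,"rz":0},{"claw":91.8,"dx":4,"dy":0,"dz":0,"rx":0,"ry":0,"rz":0},{"claw":91.8,"dx":5,"dy":0,"dz":0,"rx":0,"ry":0,"rz":0},{"claw":91.8,"dx":5,"dy":0,"dz":0,"rx":0,"ry":0,"rz":0},{"claw":91.8,"dx":5,"dy":0,"dz":0,"rx":0,"ry":0,"rz":0},{"claw":91.8,"dx":5,"dy":0,"dz":0,"rx":0,"ry":0,"rz":0},{"claw":91.8,"dx":5,"dy":0,"dz":0,"rx":0,"ry":0,"rz":0},{"claw":91.8,"dx":5,"dy":0,"dz":0,"rx":0,"ry":0,"rz":0},{"claw":91.8,"dx":5,"dy":0,"dz":0,"rx":0,"ry":0,"rz":0},{"claw":91.8,"dx":5,"dy":0,"dz":0,"rx":0,"ry":0,"rz":0}]'; python3 -m handwheel '[{"claw":91.8,"dx":5,"dy":0,"dz":-0.9,"rx":0,"ry":0,"rz":0},{"claw":91.8,"dx":5,"dy":0,"dz":-0.9,"rx":0,"ry":0,"rz":0},{"claw":91.8,"dx":5,"dy":0,"dz":-0.9,"rx":0,"ry":0,"rz":0},{"claw":91.8,"dx":5,"dy":0,"dz":-0.9,"rx":0,"ry":0,"rz":0},{"claw":91.8,"dx":5,"dy":0,"dz":-0.9,"rx":0,"ry":0,"rz":0},{"claw":91.8,"dx":5,"dy":0,"dz":-0.9,"rx":0,"ry":0,"rz":0},{"claw":91.8,"dx":4,"dy":0,"dz":-0.7,"rx":0,"ry":0,"rz":0}]'
python3 - <<'E'
from h import *
g=np.array([521.8,217.8]);th=np.radians(98.6);x=np.array([np.cos(th),np.sin(th)]);l=np.array([x[1],-x[0]])
o=bot.get_obs();d=o['tool_pos'][:2]-g;print(o['time'],o['tool_pos'],o['tcp_rot'],d@x,d@l,o['contact_force'])
snap('side','side4',(250,130,450,270),4)
E
```

```text
time: 6.55
tool_pos: [534.7, 110.1, 13.0]
tcp_rot: [3.141, 0.001, 1.72]
contact_force: [0.6, -2.5, 0.7]
grip_width: 91.6
time: 7.25
tool_pos: [529.1, 144.2, 18.8]
tcp_rot: [-3.141, 0.0, 1.72]
contact_force: [1.1, -3.2, 2.1]
grip_width: 91.7
7.25 [529.1331314  144.17154914  18.83852632] [-3.14148667e+00  5.04098500e-05  1.71996992e+00] -73.89716293708254 -3.7593752230290853 [ 1.14176491 -3.23865232  2.14960898]
```

View pics/side4.png

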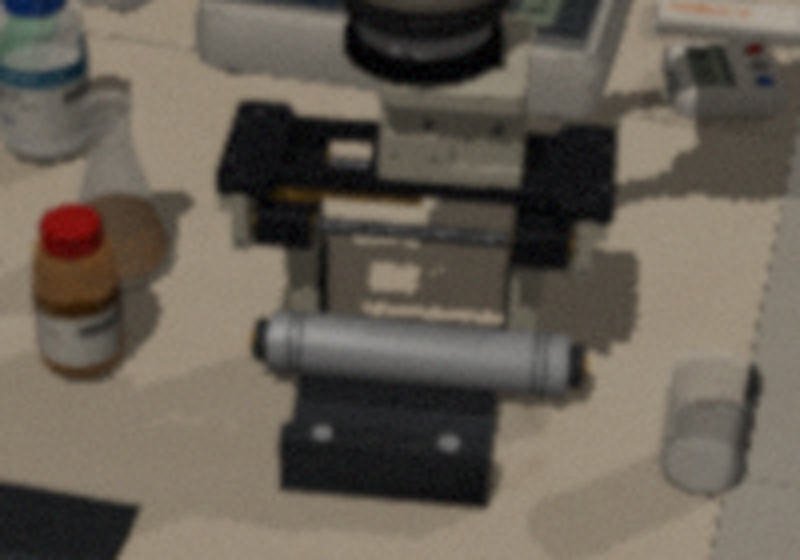

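The tube is halfway up the ramp, ends at (255,345) and (585,365), level and parallel, about 9 mm toward the robot and overhanging both sides. I'll carry on over the crest.

```bash
python3 -m handwheel '[{"claw":91.8,"dx":4,"dy":0,"dz":-0.7,"rx":0,"ry":0,"rz":0},{"claw":91.8,"dx":5,"dy":0,"dz":-0.9,"rx":0,"ry":0,"rz":0},{"claw":91.8,"dx":5,"dy":0,"dz":-0.9,"rx":0,"ry":0,"rz":0},{"claw":91.8,"dx":5,"dy":0,"dz":-0.9,"rx":0,"ry":0,"rz":0},{"claw":91.8,"dx":5,"dy":0,"dz":-0.7,"rx":0,"ry":0,"rz":0},{"claw":91.8,"dx":5,"dy":0,"dz":-0.5,"rx":0,"ry":0,"rz":0},{"claw":91.8,"dx":4,"dy":0,"dz":0,"rx":0,"ry":0,"rz":0},{"claw":91.8,"dx":3,"dy":0,"dz":0,"rx":0,"ry":0,"rz":0},{"claw":91.8,"dx":0,"dy":0,"dz":0,"rx":0,"ry":0,"rz":0}]'
python3 - <<'E'
from h import *
g=np.array([521.8,217.8]);th=np.radians(98.6);x=np.array([np.cos(th),np.sin(th)]);l=np.array([x[1],-x[0]])
o=bot.get_obs();d=o['tool_pos'][:2]-g;print(o['time'],o['tool_pos'],o['tcp_rot'],d@x,d@l,o['contact_force'])
snap('side','side5',(250,130,450,270),4)
E
```

```text
time: 8.2
tool_pos: [523.6, 179.9, 23.2]
tcp_rot: [-3.141, -0.0, 1.72]
contact_force: [0.4, 0.8, -0.4]
grip_width: 92.4
8.2 [523.56731294 179.94208867  23.1582215 ] [-3.14108782e+00 -2.53067469e-04  1.72031876e+00] -37.6965271498877 -3.913653824489126 [ 0.36793133  0.83705691 -0.4249818 ]
```

View pics/side5.png

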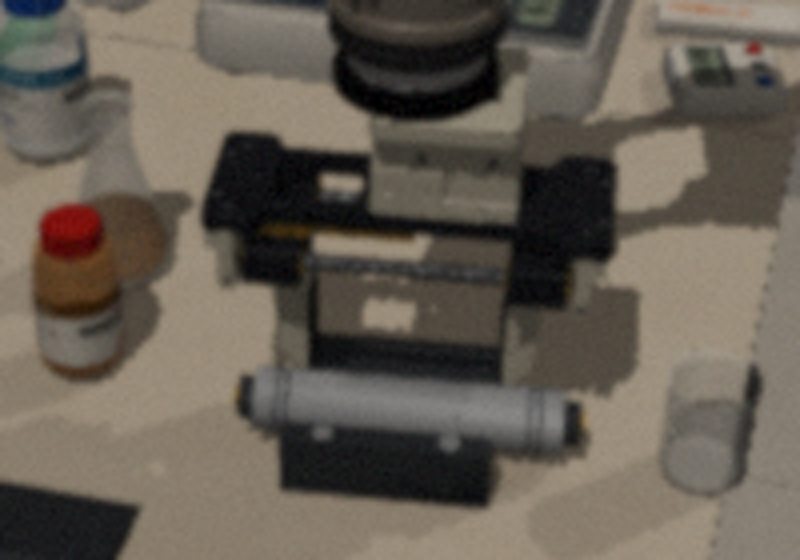

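The tube has dropped over the crest, spans (240,395)–(582,425) and overhangs both sides of the block. I'll back the fingers off, rise, and check.

```bash
python3 -m handwheel '[{"claw":91.8,"dx":-10,"dy":0,"dz":-1,"rx":0,"ry":0,"rz":0},{"claw":91.8,"dx":-15,"dy":0,"dz":-2,"rx":0,"ry":0,"rz":0},{"claw":91.8,"dx":-5,"dy":0,"dz":-25,"rx":0,"ry":0,"rz":0},{"claw":91.8,"dx":0,"dy":0,"dz":-45,"rx":0,"ry":0,"rz":0},{"claw":91.8,"dx":0,"dy":0,"dz":-45,"rx":0,"ry":0,"rz":0},{"claw":91.8,"dx":0,"dy":0,"dz":-45,"rx":0,"ry":0,"rz":0},{"claw":91.8,"dx":-45,"dy":0,"dz":0,"rx":0,"ry":0,"rz":0},{"claw":91.8,"dx":-45,"dy":0,"dz":0,"rx":0,"ry":0,"rz":0},{"claw":91.8,"dx":-45,"dy":0,"dz":0,"rx":0,"ry":0,"rz":0},{"claw":91.8,"dx":-45,"dy":0,"dz":0,"rx":0,"ry":0,"rz":0}]'; python3 -m handwheel '[{"claw":91.8,"dx":-45,"dy":0,"dz":0,"rx":0,"ry":0,"rz":0},{"claw":91.8,"dx":-40,"dy":0,"dz":0,"rx":0,"ry":0,"rz":0},{"claw":91.8,"dx":0,"dy":0,"dz":0,"rx":0,"ry":0,"rz":0},{"claw":91.8,"dx":0,"dy":0,"dz":0,"rx":0,"ry":0,"rz":0},{"claw":91.8,"dx":0,"dy":0,"dz":0,"rx":0,"ry":0,"rz":0}]'
python3 - <<'E'
from h import *
c=snap('top','top6',(215,145,475,360),3)
E
```

```text
time: 9.25
tool_pos: [554.8, -31.5, 186.8]
tcp_rot: [3.141, 0.0, 1.719]
contact_force: [1.5, -0.2, 0.6]
grip_width: 91.6
time: 9.75
tool_pos: [567.2, -112.3, 186.4]
tcp_rot: [-3.141, -0.0, 1.72]
contact_force: [0.2, 0.5, -1.0]
grip_width: 91.8
```

View pics/top6.png

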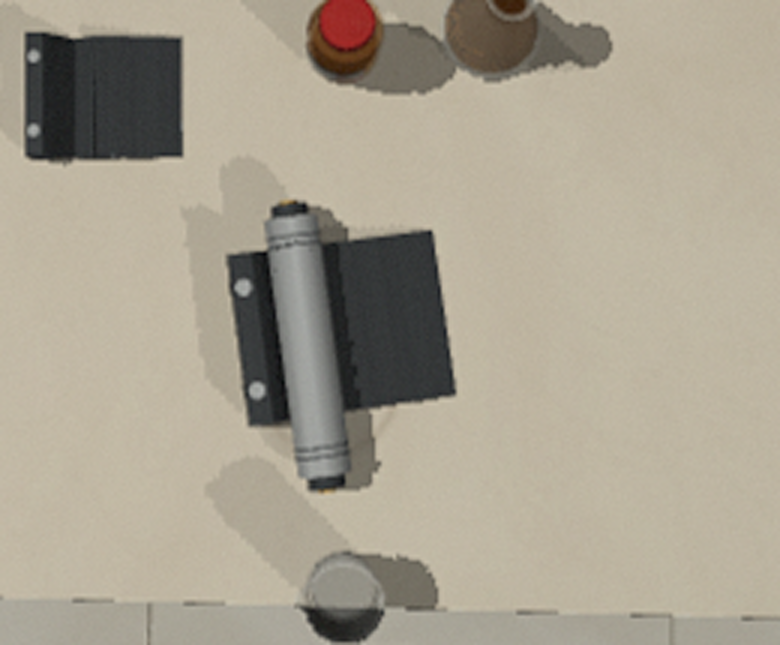

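The tube lies in the groove, parallel to it. Its body runs from (291,215) to (324,477), with about 20 mm out on the far side and 34 mm on the near side. The beaker, bottle and flask are at the same pixels as before. I'll do a numeric seat and stillness check, then hand in.

Run:
```python
from h import *
g=np.array([521.8,217.8]);th=np.radians(98.6);x=np.array([np.cos(th),np.sin(th)]);l=np.array([x[1],-x[0]])
a=dict(np.load('pics/top6.npz'))
for u,v in((292,218),(323,474)):
    d=px2w(a,u/3+215,v/3+145,24)[:2]-g; print('s',d@x,'lat',d@l)
b=bot.capture('top'); f=lambda c:cv2.GaussianBlur(c['frame'][190:320,280:345],(5,5),0).astype(int)
print('max diff',abs(f(a)-f(b)).max()); c0=dict(np.load('pics/top0.npz'))
for n,(r,q) in dict(beaker=(slice(325,362),slice(312,345)),vial=(slice(142,172),slice(317,343)),flask=(slice(140,171),slice(362,396))).items(): print(n,cv2.phaseCorrelate(*[np.float32(k['frame'][r,q,1]) for k in(c0,b)]))
bot.close_job()
```

```text
s -4.263328364005649 lat 66.30802388294097
s -3.632971606089784 lat -82.97621055043027
max diff 4
beaker ((-0.03885108233780343, 0.014687386065936892), 1.0137064188718796)
vial ((0.4123859938179546, -0.0035950495034136054), 0.9533477677239313)
flask ((0.10519316862045258, 0.03161797623398144), 0.9784579945521222)
the job is handed in; nothing more can be done
```

The tube is seated in the groove of the larger V-block, and I handed the job in at about 10 s of the 38 s allowed. I pushed it along the bench and up the ramp with both open fingertips, without gripping it, and it dropped over the crest by itself.

- **Seat:** the tube's axis measures 3.6 to 4.3 mm before the groove line, against 4 mm expected. It is parallel to the groove.
- **Overhang:** it sits about 8 mm off-centre toward the robot. About 16–20 mm of the body sticks out on the far side and 33–34 mm on the near side.
- **Stillness:** two successive pictures 0.05 s apart show no movement. The arm was clear of everything at 186 mm height.
- **Other glassware:** the beaker, bottle and flask are where they stood, with apparent shifts of 0.4 pixel or less. The largest is the bottle's 0.4 pixel (about 0.7 mm), which I put down to changed shadows because the arm never came near it.
- **Forces:** readings at the end of each move stayed below about 4 N.

One early set of moves was refused because rows need all seven values. The arm did not move, and I retyped them. No other check failed or disagreed.

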